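Make a phone dock ready for the phone

ROBOT

A 7-joint arm with a two-finger parallel gripper is mounted at the origin on the work surface; the furniture and walls round the work are solid. World frame = base frame: x ahead of the robot, y to its left, z up, the work surface at z = 0. Lengths are in m, angles in rad, forces in N, time in s.
With the tool pointing down it reaches from about 0.425 to 0.875 m from the base axis. Payload 4.7 kg.
Tool frame: the origin (TCP) lies on the centre line of the jaws, within the pads' length; the fingertips stand ahead of it and the grasp point (between the pads) lies 2 mm behind it (nose_length is the z of the fingertips in the tool frame, in m); z points along the fingers, y is the line along which they close (so a half turn about z gives the same grasp; the last joint's range is limited). The gripper opens to 87 mm and grips with 3 to 60 N. Pads are 19 mm wide; open, the fingers measure 117 mm over their backs; the gripper's body (75 mm by 190 mm) begins 51 mm behind the grasp point.
Start: joints at [1.267, 0.321, -0.07, 1.45, 0.023, 1.371, -0.057], TCP at [0.203, -0.617, 0.24] pointing down, gripper open.
Joint ranges: [-2.86, 2.86], [-0.3, 2.09], [-1.38, 1.24], [0.06, 2.45], [-1.56, 4.7], [0.09, 2.05], [-2.69, 2.69]. Speed limits (rad/s): [2.57, 2.57, 3.14, 3.14, 3.14, 3.14, 3.14].

INTERFACE

Orientations are given as a rotation vector (axis times angle).
In Python, from bench import * gives the robot as it stands.
- The arm moves only by the tool send_rows, never from a script. Its arguments are lists of equal length, an entry for each row: "xyz": the shift along the tool's x, y, z in mm, a list of three; "dr": the turn, a rotation vector about the tool's x, y, z in rad, a list of three. A call has exactly 10 rows; each row is the pose to reach, as a shift and turn from the pose commanded when the call began, along the tool's axes at that moment; what a row does not reach only later rows make up. A row lasts 1/12 s, in which the tool goes at most 41.7 mm and 7.16 degrees, less where a joint would pass 70% of its speed; a pose out of reach is approached as far as the arm can. A call with a gripper value outside its range is refused whole. "jaw" is the finger opening in mm, from 0 to 87, set as the call begins (left out, the last holds). The fingers move at their own pace and stop on an object; "grip_force" is the grip in N (left out, the last holds). Time passes only in rows, so rows that repeat a pose let the fingers close, or fill a call up. It gives the time, the measured TCP pose, the force, the opening and the grip force at its end, in the units of the state.
- get_state(): the state, without advancing time (a new reading comes with each control period).
- get_image(name): name is "scene" or "top"; returns the picture (400x640x3 uint8, red, green, blue); there is no depth.
- calibration(name): a dict with "vfov" (degrees; the focal length in pixels is half the picture's height over the tangent of half this angle, whatever the lens; pixels are square), "cx", "cy" (the principal point, pixels), "rvec" (rotation vector, rad) and "tvec" (3), from world to camera coordinates, as OpenCV has them. Camera axes: x right, y down, z forward; pixel columns grow to the right and rows downward; lengths in m; the calibration is good to about 2 mm. A picture is of the moment at which its call begins. calibration takes no time and is no camera call.
- close_job(): hands the job in; it is judged then, once.
The state is a dict: "time": time; "joint_positions": joint angles; "qd": joint speeds; "joint_torque": joint torques, N m; "position": TCP position; "tool_rot": TCP orientation; "ft_force": force on the tool from outside, world axes, zero at the start; "torque": the same for the moment, N m; "grip_width": opening from 0.0 (shut) to 1.0 (fully open); "grip_force": force on a finger pad.
Only numpy, scipy, OpenCV 4.12 (cv2) and the standard library are available. Lean on these libraries where they do the work, as an engineer would, in place of code of your own. Each camera call takes 0.05 s, during which the arm holds its last target. There are 200 camera calls.

TASK

Get the phone dock ready to take the phone: pick up the loose charging plate and lower it over the dock's two locating pins until it lies flush, then let go of it. Then pull the dock's spring jaw out by its pull tab until the jaw's pointer stands opposite the index tab on the side rail, and keep it there: the spring draws the jaw back, so finish while still holding the pull tab. Leave the phone, mouse, stapler and index tab where they are.

Things in the scene. Friction and masses are not known exactly. Their poses are not given: they have to be found in the camera images.
- plate_centre (a point): Loose grey plate 110 x 50 x 8 mm, 0.16 kg, with a raised block 56 x 34 mm on its middle, 8 to 32 mm above the underside (take it across the 34 mm). Two 11 mm through holes on the long centre line, 43 mm either side of the middle. Point: plate's centre, 16 mm above its underside; x along the 110 mm, y the 50 mm, z up. Fits either way round (half a turn).
- dock_seat (a point): Grey metal phone dock, fixed. Point: middle of its flat top, 22 mm above the desk, half-way between its 2 pins, where the plate's underside comes to lie. x along the dock, y across, z up. Pins at x = +-43 mm, 8 mm thick, 14 mm high, tapered tops. Inner faces of the jaws: fixed at x = +73 mm, spring jaw at -62 mm when home; both 70 mm wide, tops 66 mm above the desk. Jaw is pulled along -x.
- pull_tab (a point): Upright grey metal pull tab of the spring jaw, 12 mm thick (x, the pull direction), 36 mm wide (y), top 56 mm above the desk, on a tongue 36 mm wide, top 16 mm above the desk. 49 mm are free between tab and jaw. Point: the tab's middle, 40 mm above the desk; axes as the dock's. Moves with the jaw.
- jaw (a joint): How far the spring jaw is pulled out, m: 0 is home, it stops at 0.075. A spring always draws it home: about 3.5 N at home, rising by 0.7 N per 10 mm.
- pointer_tip (a point): Tip of the small dark pointer on the spring jaw's +y side, near the side rail, 21.5 mm above the desk; axes as the dock's. It moves with the jaw.
- index_tab (a point): The dark index tab, 12 mm long (x), that sits on the rail beside the dock's +y side; its point is at the middle of its length; axes as the dock's. The pointer stands opposite it when both have the same x along the dock; it takes 30 to 60 mm of pull. It is stiff on its rail and must not be shifted.
- phone: Black phone lying face up, 148 x 72 x 8 mm; origin at the centre of its underside, x along its length. A bystander.
- mouse: White computer mouse, 112 x 58 x 22 mm; origin at the centre of its underside. A bystander.
- stapler: Dark stapler, 125 x 34 x 38 mm; origin at the centre of its underside. A bystander.
- partition_corner (a point): Near left corner of the tall wall partition on the right (higher than the arm). The partition stands 125 mm further to the right (-y) from here and runs straight on ahead (+x); keep arm and gripper clear of it, above all on the first move in from the right: draw in towards the base first.
Not all that is in view belongs to the job. What is shaped like the part that bears plate_centre but yellow is not meant.

How it is judged:
By the outcome, as a careful person would: the job done as asked, in the order asked, and still so for the second after the job is handed in, while the arm keeps its last pose, push and grip.
It also fails if it takes over 54 s, if anything falls off the work surface, if the arm or the gripper's body presses on something with over 40 N, if the wrist force passes 120 N, or if a joint passes its speed limit or range.

## Working session

There is one attempt and no reset: what is moved stays moved. The work goes in short steps, Python scripts to look and compute and a tool call to move; the robot and the scene stay as the last step left them, time stands still between calls to the robot, and variables do not carry over. Pictures are saved under pics/ and viewed, at most 10 in all, crops included, and the job is handed in when it is done.

Besides the shell and the picture viewer there is one more tool, called after "Emit:" by a JSON object that holds its "op" and its "data", one argument or row to a line. send_rows: Moves the arm, as the interface text tells. Its arguments: {"type":"object","properties":{"xyz":{"type":"array"},"dr":{"type":"array"},"jaw":{"type":"number"},"grip_force":{"type":"number"}},"required":["xyz","dr"]}

```bash
mkdir -p pics; ls
python3 - <<'E'
from bench import *
import cv2
for n in("scene","top"):
    im=get_image(n); cv2.imwrite(f"pics/{n}0.png",im[:,:,::-1]); print(n,calibration(n))
s=get_state(); print({k:s[k] for k in("time","position","tool_rot","ft_force","grip_width")})
try: print(nose_length)
except Exception as e: print(e)
E
```

```text
pics
scene {'vfov': 53.7110984121305, 'cx': 322.6125351863142, 'cy': 201.16408328953946, 'rvec': array([ 0.62516686, -2.64894968,  1.13823348]), 'tvec': array([0.40348717, 0.30993569, 0.82250558])}
top {'vfov': 55.0077128904504, 'cx': 320.5565336715626, 'cy': 195.5046819385221, 'rvec': array([ 2.16869825, -2.14265675,  0.13860734]), 'tvec': array([-0.13830892,  0.549899  ,  1.04257095])}
{'time': 0.1, 'position': array([ 0.20288757, -0.61704001,  0.23854826]), 'tool_rot': array([-3.10034818e+00, -4.96836342e-01,  6.05416234e-04]), 'ft_force': array([-0.18725613, -0.28705399, -0.3651668 ]), 'grip_width': 0.9973202483461581}
0.017
```

View pics/scene0.png

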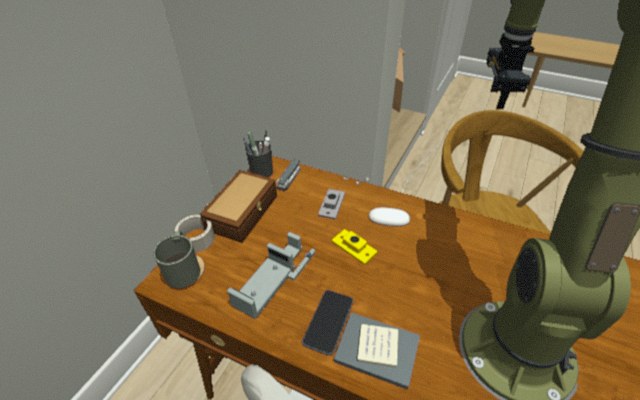

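View pics/top0.png

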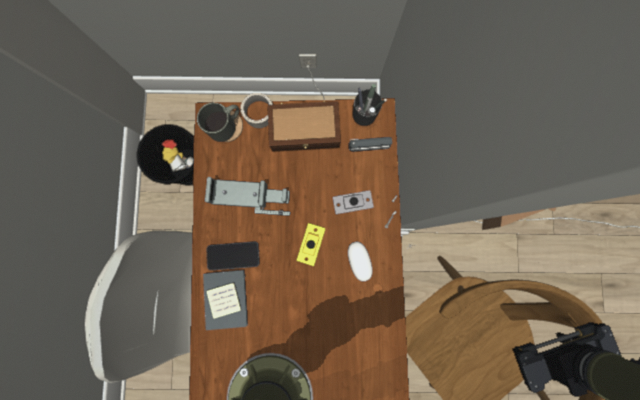

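The top view shows the grey plate at (353,202), the dock at (240,193) with its pull tab at about (285,196), and the rail at (272,212). The partition corner is near (402,228). I'll enlarge the dock and plate areas.

```bash
cat > h.py <<'E'
from bench import *
import numpy as np, cv2
from scipy.spatial.transform import Rotation as R
def cam(n):
    c=calibration(n); f=200/np.tan(np.radians(c["vfov"]/2))
    return np.array([[f,0,c["cx"]],[0,f,c["cy"]],[0,0,1]]),R.from_rotvec(c["rvec"]).as_matrix(),np.array(c["tvec"])
def ray(n,uv,z):
    K,r,t=cam(n); d=r.T@np.linalg.inv(K)@np.array([uv[0],uv[1],1.]); o=-r.T@t
    return o+d*(z-o[2])/d[2]
def proj(n,p):
    K,r,t=cam(n); q=K@(r@np.array(p,float)+t); return q[:2]/q[2]
def shot(n,name,x0,y0,x1,y1,s):
    im=get_image(n)[:,:,::-1]; cv2.imwrite(f"pics/{name}_raw.png",im)
    cv2.imwrite(f"pics/{name}.png",cv2.resize(im[y0:y1,x0:x1],None,fx=s,fy=s,interpolation=cv2.INTER_CUBIC))
E
python3 - <<'E'
from h import *
a=cv2.imread("pics/top0.png"); b=cv2.imread("pics/scene0.png")
z=lambda im,x,y,w,h,s:cv2.resize(im[y:y+h,x:x+w],None,fx=s,fy=s,interpolation=cv2.INTER_CUBIC)
c=np.vstack([z(a,200,170,100,50,8)[:, :800],np.hstack([z(a,325,182,50,25,8),z(b,310,180,50,25,8)])]); cv2.imwrite("pics/c1.png",c)
cv2.imwrite("pics/c2.png",z(b,225,228,100,72,8))
g=a[182:222,325:380].astype(int); sp=g.max(2)-g.min(2)
m=((sp<35)&(g.min(2)>70)).astype(np.uint8)
cs=max(cv2.findContours(m,0,2)[0],key=cv2.contourArea); rr=cv2.minAreaRect(cs); print(rr)
ctr=np.array(rr[0])+[325,182]; box=cv2.boxPoints(rr)+[325,182]
print(ctr,ray("top",ctr,.008)); print([ray("top",p,.008).round(4) for p in box])
E
```

```text
((27.554058074951172, 19.824323654174805), (18.248287200927734, 38.63376235961914), 80.53767395019531)
[352.55405807 201.82432365] [ 0.53785404 -0.22375514  0.008     ]
[array([ 0.554 , -0.1646,  0.008 ]), array([ 0.5738, -0.2743,  0.008 ]), array([ 0.5218, -0.2827,  0.008 ]), array([ 0.5022, -0.1736,  0.008 ])]
```

View pics/c1.png

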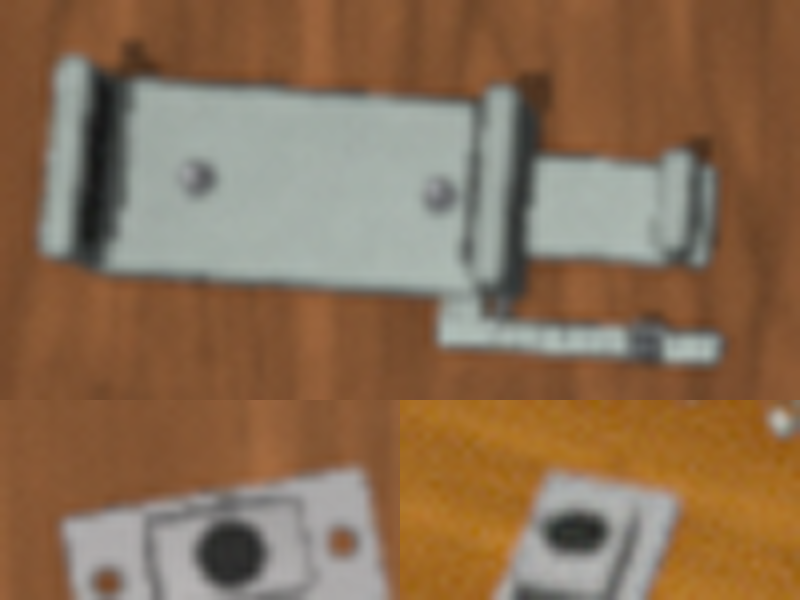

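View pics/c2.png

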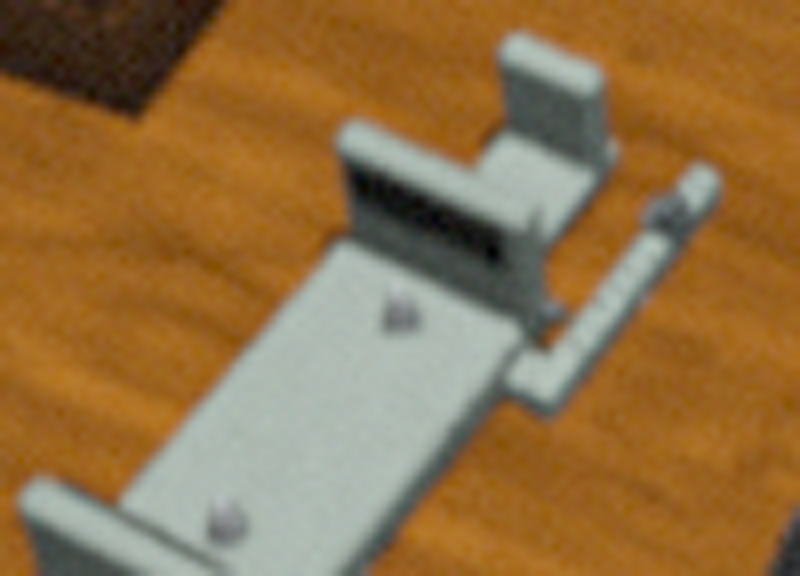

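```bash
cat >> h.py <<'E'
def go(xyz,yaw):
    """tool-frame shift (mm) and rotvec to a tool-down pose whose tool y axis lies at yaw (mod pi)"""
    s=get_state(); T=R.from_rotvec(s["tool_rot"]); best=None
    for k in(0,np.pi):
        y=np.array([np.cos(yaw+k),np.sin(yaw+k),0]); z=np.array([0,0,-1.]); G=R.from_matrix(np.c_[np.cross(y,z),y,z])
        d=(T.inv()*G).as_rotvec()
        if best is None or np.linalg.norm(d)<np.linalg.norm(best): best=d
    print("shift",(T.inv().apply(np.array(xyz)-s["position"])*1000).round(1),"turn",best.round(3),"deg",np.degrees(np.linalg.norm(best)).round(1),"q7",s["joint_positions"][6].round(2))
E
python3 - <<'E'
from h import *
c=lambda x,y:((x+.5)/8-.5+200,(y+.5)/8-.5+170)
e=lambda x,y:((x+.5)/8-.5+225,(y+.5)/8-.5+228)
P=lambda n,uv,z:print(n,ray("top",uv,z).round(4)[:2])
p1=ray("top",c(197,178),.031);p2=ray("top",c(439,194),.031); d=p1-p2
print("pins",p1,p2,np.linalg.norm(d),"seat",(p1+p2)/2,"yaw",np.arctan2(d[1],d[0]))
print("scene pins tip",ray("scene",e(227,498),.036),ray("scene",e(400,290),.036))
P("edge a",c(130,80),.022);P("edge b",c(475,103),.022);P("edge c",c(100,272),.022);P("edge d",c(468,295),.022)
P("tab top l",c(680,150),.056);P("tab top r",c(676,250),.056)
P("index",c(646,340),.025);P("pointer",c(505,305),.0215)
print("scene idx",ray("scene",e(668,208),.025),"ptr",ray("scene",e(553,312),.0215))
P("box front",(300,150),.06);P("partition",(402,228),0);P("desk r",(400,200),0);P("yellow",(312,243),.008)
hs=[((x+.5)/8-.5+325,(y-400+.5)/8-.5+182) for x,y in((108,581),(343,542))]
h=[ray("top",u,.006) for u in hs];print("holes",h,np.linalg.norm(h[0]-h[1]),(h[0]+h[1])/2,"yaw",np.arctan2(*(h[0]-h[1])[[1,0]]))
s=get_state();T=R.from_rotvec(s["tool_rot"]).as_matrix();print(T.round(3))
go((.2,-.42,.24),np.arctan2(T[1,1],T[0,1]))
E
```

```text
pins [0.5592647  0.14016592 0.031     ] [0.55461666 0.05471    0.031     ] 0.08558223048139829 seat [0.55694068 0.09743796 0.031     ] yaw 1.5164587569311843
scene pins tip [0.55763008 0.1396433  0.036     ] [0.5526018  0.05532092 0.036     ]
edge a [0.5955 0.1679]
edge b [0.5887 0.0446]
edge c [0.5265 0.1753]
edge d [0.5199 0.0448]
tab top l [ 0.5677 -0.0322]
tab top r [ 0.533  -0.0316]
index [ 0.5044 -0.0189]
pointer [0.5165 0.0317]
scene idx [ 0.50012728 -0.01563731  0.025     ] ptr [0.51372682 0.03284269 0.0215    ]
box front [ 0.6753 -0.0729]
partition [ 0.4649 -0.3664]
desk r [ 0.5457 -0.3618]
yellow [ 0.4191 -0.109 ]
holes [array([ 0.53073856, -0.18227353,  0.006     ]), array([ 0.54587772, -0.26677286,  0.006     ])] 0.08584480159447669 [ 0.53830814 -0.2245232   0.006     ] yaw 1.7480784816916088
[[ 0.95   0.312 -0.001]
 [ 0.312 -0.95   0.002]
 [-0.    -0.002 -1.   ]]
shift [  58.8 -188.1   -1.1] turn [-0.002  0.     0.   ] deg 0.1 q7 -0.06
```

Emit:
{"op": "send_rows", "data": {
  "xyz": [
    [12,-36,0],
    [24,-72,0],
    [36,-108,0],
    [47,-145,0],
    [59,-181,0],
    [93,-196,0],
    [127,-212,0],
    [161,-227,0],
    [195,-243,0],
    [229,-258,0]
  ],
  "dr": [
    [0,0,0],
    [0,0,0],
    [0,0,0],
    [0,0,-0.1],
    [0,0,-0.2],
    [0,0,-0.3],
    [0,0,-0.4],
    [0,0,-0.5],
    [0,0,-0.6],
    [0,0,-0.7]
  ],
  "jaw": 70
}}

```text
time: 0.93
position: [0.3407, -0.2992, 0.2395]
tool_rot: [2.74, 1.537, -0.001]
ft_force: [0.0, -1.1, -0.1]
grip_width: 0.803
grip_force: 0.0
```

Run:
```python
from h import *
go((.5375,-.224,.12),.177)
s=get_state();print(s["time"],s["position"],s["joint_positions"].round(2),s["ft_force"])
```

```text
shift [166.8 128.7 119.4] turn [-0.     0.    -0.725] deg 41.6 q7 0.14
0.9333 [ 0.34072787 -0.29915467  0.23947721] [ 1.02 -0.09 -0.34  1.9  -0.03  1.33  0.14] [ 0.01947245 -1.06444859 -0.09166327]
```

Emit:
{"op": "send_rows", "data": {
  "xyz": [
    [21,16,15],
    [42,32,30],
    [63,48,45],
    [83,64,60],
    [104,80,75],
    [125,97,90],
    [146,113,105],
    [167,129,119],
    [167,129,119],
    [167,129,119]
  ],
  "dr": [
    [0,0,-0.09],
    [0,0,-0.18],
    [0,0,-0.27],
    [0,0,-0.36],
    [0,0,-0.45],
    [0,0,-0.54],
    [0,0,-0.63],
    [0,0,-0.725],
    [0,0,-0.725],
    [0,0,-0.725]
  ]
}}

```text
time: 1.77
position: [0.5375, -0.2248, 0.1188]
tool_rot: [-2.018, -2.403, -0.001]
ft_force: [-0.7, -0.5, 0.4]
grip_width: 0.805
grip_force: 0.0
```

Run:
```python
from h import *
go((.538,-.2242,.031),.177)
s=get_state();print(s["time"],s["position"],s["joint_positions"].round(2),s["ft_force"])
a=get_image("top")[170:240,310:400,::-1];b=get_image("scene")[150:220,290:380,::-1]
z=lambda i:cv2.resize(i,None,fx=4.4,fy=4.4,interpolation=cv2.INTER_CUBIC)
cv2.imwrite("pics/p1.png",np.hstack([z(a),z(b)]))
```

```text
shift [ 0.2  0.8 87.8] turn [-0.002 -0.003 -0.003] deg 0.3 q7 0.4
1.7667 [ 0.53745525 -0.22475392  0.11879075] [ 0.79  0.31 -0.52  1.75  0.17  1.13  0.4 ] [-0.7025592  -0.49656815  0.42224207]
```

View pics/p1.png

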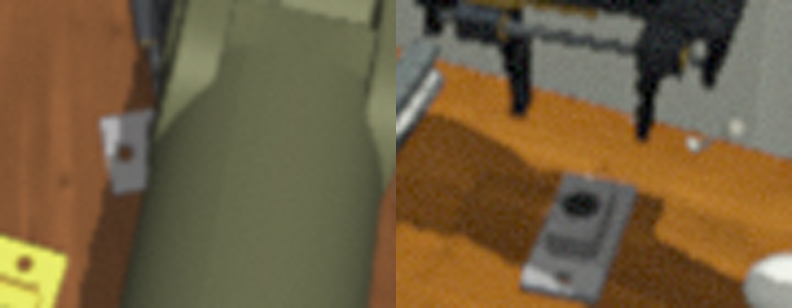

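The hand stands over the grey plate, fingers astride the block, so I'll lower it.

Emit:
{"op": "send_rows", "data": {
  "xyz": [
    [0,1,15],
    [0,1,30],
    [0,1,45],
    [0,1,58],
    [0,1,70],
    [0,1,80],
    [0,1,86],
    [0,1,89],
    [0,1,89],
    [0,1,89]
  ],
  "dr": [
    [0,0,0],
    [0,0,0],
    [0,0,0],
    [0,0,0],
    [0,0,0],
    [0,0,0],
    [0,0,0],
    [0,0,0],
    [0,0,0],
    [0,0,0]
  ]
}}

```text
time: 2.7
position: [0.5388, -0.2264, 0.0319]
tool_rot: [2.022, 2.404, 0.0]
ft_force: [0.7, 0.6, 0.5]
grip_width: 0.805
grip_force: 0.0
```

Emit:
{"op": "send_rows", "data": {
  "xyz": [
    [0,0,0],
    [0,0,0],
    [0,0,0],
    [0,0,0],
    [0,0,0],
    [0,0,0],
    [0,0,0],
    [0,0,0],
    [0,0,0],
    [0,0,0]
  ],
  "dr": [
    [0,0,0],
    [0,0,0],
    [0,0,0],
    [0,0,0],
    [0,0,0],
    [0,0,0],
    [0,0,0],
    [0,0,0],
    [0,0,0],
    [0,0,0]
  ],
  "jaw": 20,
  "grip_force": 25
}}

```text
time: 3.53
position: [0.5382, -0.2264, 0.0316]
tool_rot: [-2.022, -2.404, 0.001]
ft_force: [-1.4, 0.5, 2.2]
grip_width: 0.391
grip_force: 25.0
```

Emit:
{"op": "send_rows", "data": {
  "xyz": [
    [0,0,-8],
    [0,0,-20],
    [0,0,-35],
    [0,0,-50],
    [0,0,-65],
    [0,0,-80],
    [0,0,-90],
    [0,0,-100],
    [0,0,-100],
    [0,0,-100]
  ],
  "dr": [
    [0,0,0],
    [0,0,0],
    [0,0,0],
    [0,0,0],
    [0,0,0],
    [0,0,0],
    [0,0,0],
    [0,0,0],
    [0,0,0],
    [0,0,0]
  ]
}}

```text
time: 4.37
position: [0.5387, -0.2264, 0.132]
tool_rot: [2.022, 2.403, 0.0]
ft_force: [0.3, -0.2, -2.8]
grip_width: 0.388
grip_force: 25.0
```

Run:
```python
from h import *
go((.556,.0973,.13),-.055)
s=get_state();print(s["time"],s["position"],s["joint_positions"].round(2),s["ft_force"],s["grip_width"]*87,s["grip_force"])
```

```text
shift [316.   72.4   1.8] turn [0.001 0.001 0.227] deg 13.0 q7 0.4
4.3667 [ 0.53870351 -0.22643953  0.13199987] [ 0.8   0.3  -0.52  1.74  0.16  1.15  0.4 ] [ 0.25950237 -0.20437925 -2.77043061] 33.731531521869144 24.954318702220917
```

Emit:
{"op": "send_rows", "data": {
  "xyz": [
    [15,3,0],
    [45,10,0],
    [80,18,0],
    [115,26,1],
    [152,35,1],
    [190,44,1],
    [228,53,1],
    [264,61,1],
    [296,68,2],
    [314,72,2]
  ],
  "dr": [
    [0,0,0.01],
    [0,0,0.03],
    [0,0,0.06],
    [0,0,0.08],
    [0,0,0.11],
    [0,0,0.14],
    [0,0,0.165],
    [0,0,0.19],
    [0,0,0.215],
    [0,0,0.227]
  ]
}}

```text
time: 5.2
position: [0.5542, 0.1008, 0.1286]
tool_rot: [-2.275, -2.162, -0.001]
ft_force: [0.5, 0.8, -1.8]
grip_width: 0.389
grip_force: 25.0
```

Emit:
{"op": "send_rows", "data": {
  "xyz": [
    [0,0,6],
    [0,0,12],
    [0,0,18],
    [0,0,24],
    [0,0,30],
    [0,0,30],
    [0,0,30],
    [0,0,30],
    [0,0,30],
    [0,0,30]
  ],
  "dr": [
    [0,0,0],
    [0,0,0],
    [0,0,0],
    [0,0,0],
    [0,0,0],
    [0,0,0],
    [0,0,0],
    [0,0,0],
    [0,0,0],
    [0,0,0]
  ]
}}

```text
time: 6.03
position: [0.556, 0.0954, 0.1]
tool_rot: [2.281, 2.159, 0.001]
ft_force: [-0.4, -0.1, -1.4]
grip_width: 0.388
grip_force: 25.0
```

Run:
```python
from h import *
go((.556,.095,.1),-.055)
s=get_state();print(s["time"],s["position"],s["joint_positions"].round(2),s["ft_force"],s["grip_width"]*87,s["grip_force"])
a=get_image("top");b=get_image("scene");cv2.imwrite("pics/t2r.png",a[:,:,::-1]);cv2.imwrite("pics/s2r.png",b[:,:,::-1])
z=lambda i:cv2.resize(i,None,fx=7,fy=7,interpolation=cv2.INTER_CUBIC)
cv2.imwrite("pics/p2.png",np.vstack([z(a[175:215,200:310,::-1]),z(b[225:270,215:325,::-1])]))
```

```text
shift [-0.4  0.1 -0. ] turn [ 0.001  0.    -0.   ] deg 0.0 q7 -0.44
6.0333 [0.55597034 0.09537093 0.09995132] [ 0.35  0.32 -0.66  1.81  0.22  1.08 -0.44] [-0.40662895 -0.13406917 -1.39387419] 33.72533703884176 24.954329431056976
```

View pics/p2.png

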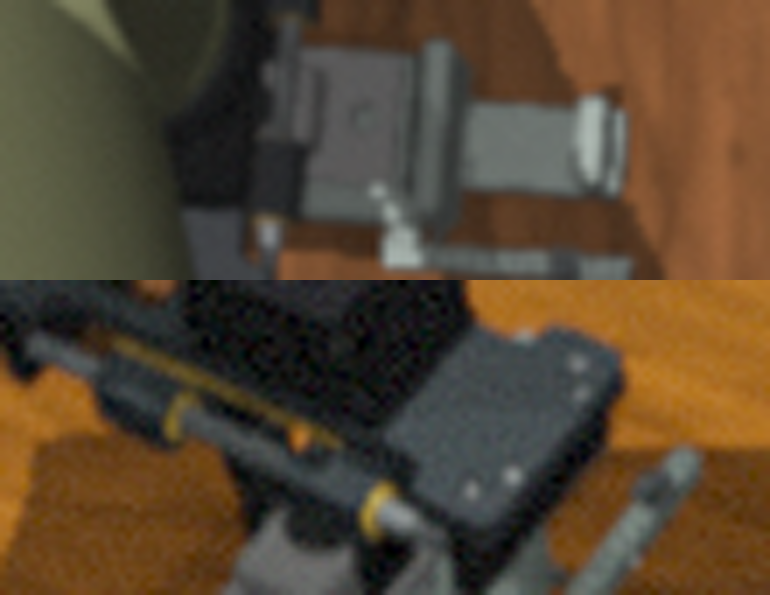

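Top half: the plate is over the dock, its −x hole shows at raw (251.4,191.3) and its end edge is at about x=259. I'll check the offset against the −x pin.

Run:
```python
from h import *
f=lambda x,y:((x+.5)/7-.5+200,(y+.5)/7-.5+175)
for z in(.070,.074,.0764): print("hole",ray("top",f(363,117),z))
print("edge corners",ray("top",f(417,54),.0764),ray("top",f(404,190),.0764))
print("pin tip hole-free", ray("top",(254.4,193.8),.031))
# dark/bright refinement of hole
g=cv2.imread("pics/t2r.png",0)[182:200,243:260]; print(g)
```

```text
hole [0.5563414 0.0563451 0.07     ]
hole [0.55579181 0.05561772 0.074     ]
hole [0.55546206 0.05518128 0.0764    ]
edge corners [0.58032653 0.03514748 0.0764    ] [0.52732313 0.03843184 0.0764    ]
pin tip hole-free [0.55465089 0.05481684 0.031     ]
[[78 82 83 86 86 82 77 75 73 73 70 69 67 63 60 59 56]
 [82 87 88 89 90 88 87 85 86 87 86 86 84 82 77 76 60]
 [76 79 80 84 87 89 89 89 89 89 88 91 89 87 81 82 64]
 [82 76 67 74 86 88 90 89 89 89 89 89 89 85 78 81 64]
 [83 78 64 70 84 89 89 88 89 89 89 89 90 87 79 82 65]
 [83 77 62 69 82 88 90 90 88 91 88 88 90 85 81 81 64]
 [84 76 61 68 86 87 91 90 87 88 90 89 87 83 83 81 62]
 [82 77 61 71 86 89 88 85 83 80 85 89 88 82 81 73 56]
 [86 73 63 75 88 90 85 78 78 78 85 88 90 81 83 71 56]
 [85 75 64 78 87 88 85 75 86 89 88 89 87 84 85 71 57]
 [85 73 62 75 87 88 85 79 89 91 87 88 87 82 84 67 58]
 [83 70 62 78 89 89 86 83 85 87 86 87 87 78 83 65 59]
 [77 67 63 82 87 90 88 87 85 87 89 90 86 76 80 65 65]
 [57 56 64 85 89 89 89 88 89 88 91 89 87 75 80 64 65]
 [36 54 70 85 90 89 89 87 91 89 88 88 86 79 80 63 67]
 [39 68 83 89 88 89 89 88 89 89 89 90 85 79 81 67 72]
 [48 79 89 90 90 89 89 89 89 89 89 91 86 79 81 64 77]
 [52 81 88 87 88 88 89 89 89 90 89 89 85 81 80 61 77]]
```

Emit:
{"op": "send_rows", "data": {
  "xyz": [
    [-1,-1,5],
    [-1,-1,12],
    [-1,-1,19],
    [-1,-1,25],
    [-1,-1,29],
    [-1,-1,32],
    [-1,-1,34],
    [-1,-1,35],
    [-1,-1,36],
    [-1,-1,36]
  ],
  "dr": [
    [0,0,0],
    [0,0,0],
    [0,0,0],
    [0,0,0],
    [0,0,0],
    [0,0,0],
    [0,0,0],
    [0,0,0],
    [0,0,0],
    [0,0,0]
  ]
}}

```text
time: 6.97
position: [0.555, 0.0947, 0.0638]
tool_rot: [2.281, 2.159, 0.001]
ft_force: [0.9, 1.3, -1.9]
grip_width: 0.39
grip_force: 25.0
```

Emit:
{"op": "send_rows", "data": {
  "xyz": [
    [0,0,1],
    [0,0,2],
    [0,0,3],
    [0,0,4],
    [0,0,5],
    [0,0,5],
    [0,0,5],
    [0,0,5],
    [0,0,5],
    [0,0,5]
  ],
  "dr": [
    [0,0,0],
    [0,0,0],
    [0,0,0],
    [0,0,0],
    [0,0,0],
    [0,0,0],
    [0,0,0],
    [0,0,0],
    [0,0,0],
    [0,0,0]
  ]
}}

```text
time: 7.8
position: [0.5554, 0.0952, 0.0589]
tool_rot: [2.281, 2.159, 0.003]
ft_force: [4.1, 4.4, -1.1]
grip_width: 0.389
grip_force: 24.9
```

Emit:
{"op": "send_rows", "data": {
  "xyz": [
    [0.5,0.5,0],
    [0.5,0.5,1],
    [0.5,0.5,2],
    [0.5,0.5,3],
    [0.5,0.5,4],
    [0.5,0.5,5],
    [0.5,0.5,5.5],
    [0.5,0.5,5.5],
    [0.5,0.5,5.5],
    [0.5,0.5,5.5]
  ],
  "dr": [
    [0,0,0],
    [0,0,0],
    [0,0,0],
    [0,0,0],
    [0,0,0],
    [0,0,0],
    [0,0,0],
    [0,0,0],
    [0,0,0],
    [0,0,0]
  ]
}}

```text
time: 8.63
position: [0.5556, 0.0954, 0.0536]
tool_rot: [2.281, 2.16, 0.002]
ft_force: [4.1, 4.5, 5.0]
grip_width: 0.391
grip_force: 24.9
```

Emit:
{"op": "send_rows", "data": {
  "xyz": [
    [0.5,0.5,0.5],
    [0.5,0.5,1],
    [0.5,0.5,1.5],
    [0.5,0.5,1.5],
    [0.5,0.5,1.5],
    [0.5,0.5,1.5],
    [0.5,0.5,1.5],
    [0.5,0.5,1.5],
    [0.5,0.5,1.5],
    [0.5,0.5,1.5]
  ],
  "dr": [
    [0,0,0],
    [0,0,0],
    [0,0,0],
    [0,0,0],
    [0,0,0],
    [0,0,0],
    [0,0,0],
    [0,0,0],
    [0,0,0],
    [0,0,0]
  ]
}}

```text
time: 9.47
position: [0.5557, 0.0954, 0.0535]
tool_rot: [2.281, 2.159, -0.002]
ft_force: [-2.7, 3.2, 16.2]
grip_width: 0.391
grip_force: 24.9
```

Emit:
{"op": "send_rows", "data": {
  "xyz": [
    [0,0,-1],
    [0,0,-1],
    [0,0,-1],
    [0,0,-1],
    [0,0,-1],
    [0,0,-1],
    [0,0,-1],
    [0,0,-1],
    [0,0,-1],
    [0,0,-1]
  ],
  "dr": [
    [0,0,0],
    [0,0,0],
    [0,0,0],
    [0,0,0],
    [0,0,0],
    [0,0,0],
    [0,0,0],
    [0,0,0],
    [0,0,0],
    [0,0,0]
  ],
  "jaw": 48
}}

```text
time: 10.3
position: [0.5556, 0.0953, 0.0525]
tool_rot: [2.282, 2.16, -0.0]
ft_force: [-0.9, 0.3, -0.3]
grip_width: 0.553
grip_force: 0.0
```

Emit:
{"op": "send_rows", "data": {
  "xyz": [
    [0,0,-8],
    [0,0,-20],
    [0,0,-35],
    [0,0,-50],
    [0,0,-65],
    [0,0,-80],
    [0,0,-90],
    [-30,0,-90],
    [-65,0,-90],
    [-100,0,-90]
  ],
  "dr": [
    [0,0,0],
    [0,0,0],
    [0,0,0],
    [0,0,0],
    [0,0,0],
    [0,0,0],
    [0,0,0],
    [0,0,-0.1],
    [0,0,-0.2],
    [0,0,-0.3]
  ]
}}

```text
time: 11.13
position: [0.5504, -0.0046, 0.1439]
tool_rot: [1.922, 2.483, 0.001]
ft_force: [0.3, -1.8, 0.1]
grip_width: 0.546
grip_force: 0.0
```

Run:
```python
from h import *
# tab centre: tab top line mid at z .056 
t=ray("top",((678+.5)/8-.5+200,(200+.5)/8-.5+170),.056); print(t)
go((t[0],t[1],.12),1.515)
s=get_state();print(s["time"],s["position"],s["joint_positions"].round(2),s["ft_force"],s["grip_width"]*87)
```

```text
[ 0.55026652 -0.03189152  0.056     ]
shift [-26.4  -7.   23.9] turn [ 1.000e-03  2.000e-03 -1.262e+00] deg 72.3 q7 0.09
11.1333 [ 0.55039522 -0.00457735  0.14385093] [ 0.55  0.24 -0.67  1.8   0.16  1.15  0.09] [ 0.29897539 -1.75523054  0.06455195] 47.48719464462155
```

Emit:
{"op": "send_rows", "data": {
  "xyz": [
    [-3,-1,0],
    [-6,-2,0],
    [-10,-3,0],
    [-14,-4,0],
    [-18,-5,0],
    [-22,-6,0],
    [-26,-7,0],
    [-26,-7,0],
    [-26,-7,0],
    [-26,-7,0]
  ],
  "dr": [
    [0,0,-0.12],
    [0,0,-0.24],
    [0,0,-0.36],
    [0,0,-0.48],
    [0,0,-0.6],
    [0,0,-0.72],
    [0,0,-0.84],
    [0,0,-0.96],
    [0,0,-1.08],
    [0,0,-1.2]
  ],
  "jaw": 50
}}

```text
time: 11.97
position: [0.5498, -0.0315, 0.1433]
tool_rot: [0.188, 3.135, -0.001]
ft_force: [0.4, -0.7, 0.6]
grip_width: 0.577
grip_force: 0.0
```

Emit:
{"op": "send_rows", "data": {
  "xyz": [
    [0,0,5],
    [0,0,12],
    [0,0,19],
    [0,0,24],
    [0,0,24],
    [0,0,24],
    [0,0,24],
    [0,0,24],
    [0,0,24],
    [0,0,24]
  ],
  "dr": [
    [0,0,-0.06],
    [0,0,-0.06],
    [0,0,-0.06],
    [0,0,-0.06],
    [0,0,-0.06],
    [0,0,-0.06],
    [0,0,-0.06],
    [0,0,-0.06],
    [0,0,-0.06],
    [0,0,-0.06]
  ]
}}

```text
time: 12.8
position: [0.5498, -0.0314, 0.1188]
tool_rot: [0.103, 3.139, -0.0]
ft_force: [0.0, 0.4, -0.2]
grip_width: 0.574
grip_force: 0.0
```

Run:
```python
from h import *
go((.5502,-.0318,.041),1.515)
s=get_state();print(s["time"],s["position"],s["joint_positions"].round(2),s["ft_force"],s["grip_width"]*87)
a=get_image("top");b=get_image("scene");cv2.imwrite("pics/t3r.png",a[:,:,::-1]);cv2.imwrite("pics/s3r.png",b[:,:,::-1])
z=lambda i:cv2.resize(i,None,fx=6,fy=6,interpolation=cv2.INTER_CUBIC)
cv2.imwrite("pics/p3.png",np.vstack([z(a[180:225,195:325,::-1]),z(b[215:270,215:345,::-1])]))
```

```text
shift [-0.4 -0.3 77.8] turn [-0.    0.   -0.01] deg 0.6 q7 1.32
12.8 [ 0.54983481 -0.03141013  0.11878503] [ 0.72  0.3  -0.82  1.82  0.24  1.12  1.32] [ 0.03258513  0.41082871 -0.16566611] 49.9426444494975
```

View pics/p3.png

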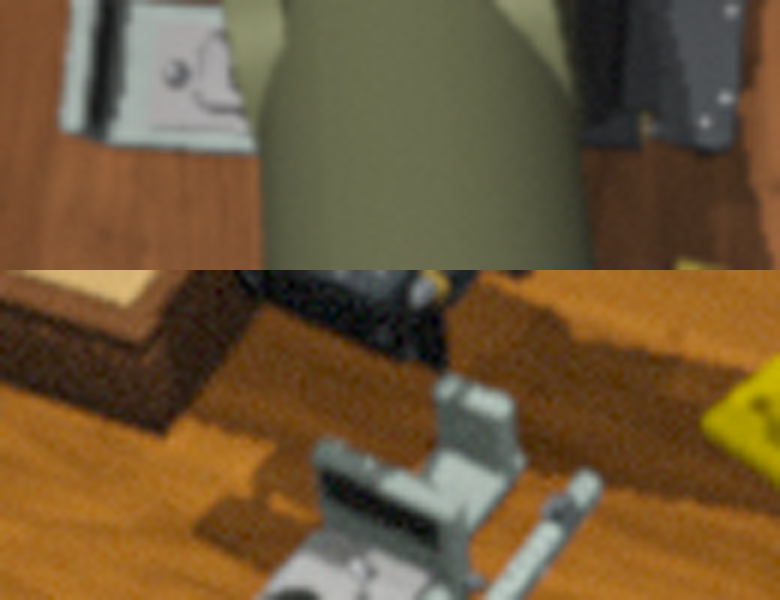

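The plate is seated with its pin through the hole (top half, 175,72). The index tab and pointer are visible in the scene view. I'll lower over the tab and grip.

Emit:
{"op": "send_rows", "data": {
  "xyz": [
    [0,0,10],
    [0,0,22],
    [0,0,34],
    [0,0,45],
    [0,0,55],
    [0,0,65],
    [0,0,72],
    [0,0,78],
    [0,0,78],
    [0,0,78]
  ],
  "dr": [
    [0,0,-0.01],
    [0,0,-0.01],
    [0,0,-0.01],
    [0,0,-0.01],
    [0,0,-0.01],
    [0,0,-0.01],
    [0,0,-0.01],
    [0,0,-0.01],
    [0,0,-0.01],
    [0,0,-0.01]
  ]
}}

```text
time: 13.73
position: [0.5497, -0.0313, 0.0403]
tool_rot: [-0.087, -3.14, -0.0]
ft_force: [-0.8, 0.5, 0.2]
grip_width: 0.578
grip_force: 0.0
```

Emit:
{"op": "send_rows", "data": {
  "xyz": [
    [0,0,0],
    [0,0,0],
    [0,0,0],
    [0,0,0],
    [0,0,0],
    [0,0,0],
    [0,0,0],
    [0,0,0],
    [0,0,0],
    [0,0,0]
  ],
  "dr": [
    [0,0,0],
    [0,0,0],
    [0,0,0],
    [0,0,0],
    [0,0,0],
    [0,0,0],
    [0,0,0],
    [0,0,0],
    [0,0,0],
    [0,0,0]
  ],
  "jaw": 0,
  "grip_force": 40
}}

```text
time: 14.57
position: [0.5498, -0.0303, 0.0406]
tool_rot: [0.086, 3.14, 0.002]
ft_force: [-0.0, 2.8, -0.1]
grip_width: 0.136
grip_force: 40.0
```

Run:
```python
from h import *
s=get_state();print(s["time"],s["position"],s["ft_force"],s["grip_width"]*87,s["grip_force"])
print(R.from_rotvec(s["tool_rot"]).as_matrix().round(3))
a=cv2.imread("pics/s3r.png");b=get_image("scene")[:,:,::-1];cv2.imwrite("pics/s4r.png",b)
z=lambda i:cv2.resize(i[236:273,278:325],None,fx=16,fy=16,interpolation=cv2.INTER_CUBIC)
cv2.imwrite("pics/p4.png",z(a)); cv2.imwrite("pics/p4b.png",cv2.resize(b[200:280,210:350],None,fx=5,fy=5))
```

```text
14.5667 [ 0.54978786 -0.03027473  0.040624  ] [-0.01684017  2.75518341 -0.07415121] 11.821194394291915 40.00133075751364
[[-0.998  0.055  0.   ]
 [ 0.055  0.998  0.001]
 [-0.     0.001 -1.   ]]
```

View pics/p4.png

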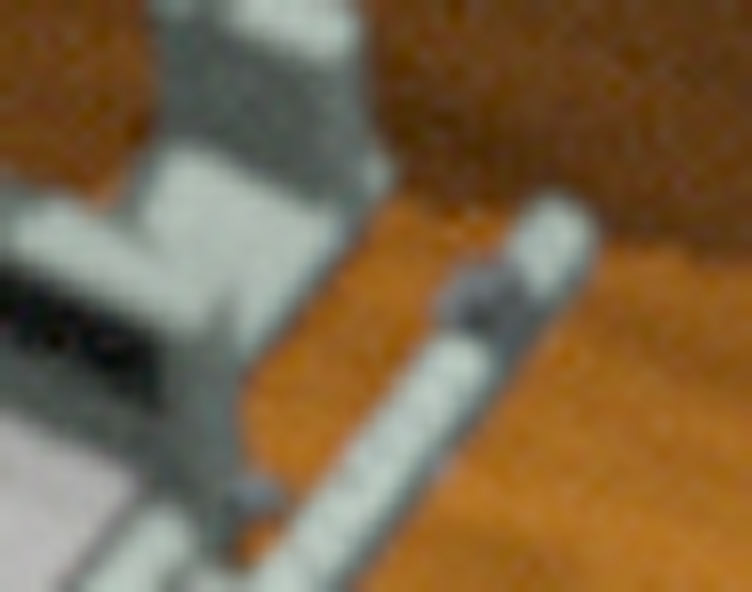

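Emit:
{"op": "send_rows", "data": {
  "xyz": [
    [0,-4,0],
    [0,-9,0],
    [0,-15,0],
    [0,-21,0],
    [0,-27,0],
    [0,-33,0],
    [0,-39,0],
    [0,-44,0],
    [0,-48,0],
    [0,-48,0]
  ],
  "dr": [
    [0,0,0],
    [0,0,0],
    [0,0,0],
    [0,0,0],
    [0,0,0],
    [0,0,0],
    [0,0,0],
    [0,0,0],
    [0,0,0],
    [0,0,0]
  ]
}}

```text
time: 15.45
position: [0.5471, -0.0787, 0.0406]
tool_rot: [0.088, 3.14, 0.003]
ft_force: [0.7, 6.5, 1.1]
grip_width: 0.134
grip_force: 40.0
```

Emit:
{"op": "send_rows", "data": {
  "xyz": [
    [0,0,0],
    [0,0,0],
    [0,0,0],
    [0,0,0],
    [0,0,0],
    [0,0,0],
    [0,0,0],
    [0,0,0],
    [0,0,0],
    [0,0,0]
  ],
  "dr": [
    [0,0,0],
    [0,0,0],
    [0,0,0],
    [0,0,0],
    [0,0,0],
    [0,0,0],
    [0,0,0],
    [0,0,0],
    [0,0,0],
    [0,0,0]
  ]
}}

```text
time: 16.28
position: [0.5471, -0.0778, 0.0406]
tool_rot: [0.086, 3.14, 0.003]
ft_force: [-0.2, 6.0, 0.5]
grip_width: 0.137
grip_force: 40.0
```

Run:
```python
from h import *
s=get_state();print(s["time"],s["position"],s["ft_force"],s["grip_width"]*87,s["grip_force"])
b=np.mean([get_image("scene").astype(float) for _ in range(6)],0)[:,:,::-1].astype(np.uint8);cv2.imwrite("pics/s5r.png",b)
t=np.mean([get_image("top").astype(float) for _ in range(2)],0)[:,:,::-1].astype(np.uint8);cv2.imwrite("pics/t5r.png",t)
cv2.imwrite("pics/p5.png",np.vstack([cv2.resize(b[236:273,278:325],None,fx=12,fy=12,interpolation=cv2.INTER_CUBIC),cv2.resize(t[203:217,258:305],None,fx=12,fy=12,interpolation=cv2.INTER_CUBIC)])[:599])
```

```text
16.2833 [ 0.54712864 -0.07775599  0.04061076] [-0.24218076  5.97136446  0.50903399] 11.944057026250993 40.00497741624713
```

View pics/p5.png

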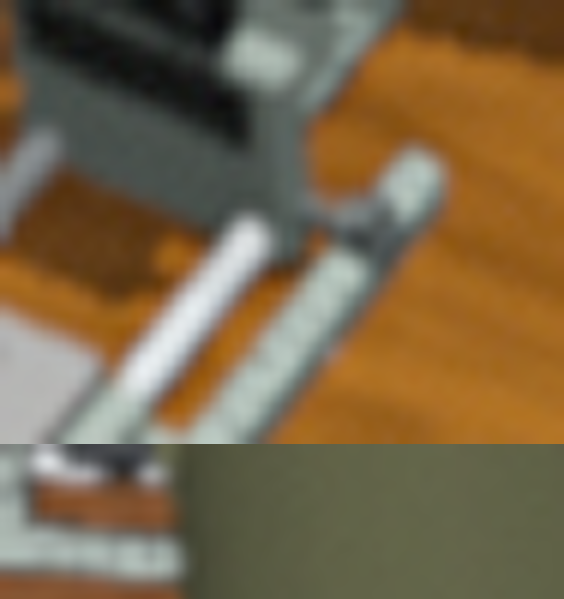

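Pulled 47 mm, the pointer (325,215 in the crop) is almost opposite the dark index tab (~360,220). I'll refine with intensity profiles along the rail.

Run:
```python
from h import *
yaw=1.515; dx=np.array([np.cos(yaw),np.sin(yaw),0]); dy=np.array([-np.sin(yaw),np.cos(yaw),0]); S=np.array([.5568,.0974,0])
W=lambda x,y,z:S+dx*x+dy*y+np.array([0,0,z])
def prof(img,cam_,y,z,xs):
    g=cv2.GaussianBlur(cv2.imread(img).astype(np.float32),(0,0),.5)
    uv=np.array([proj(cam_,W(x,y,z)) for x in xs],np.float32)
    return cv2.remap(g,uv[:,0].reshape(1,-1),uv[:,1].reshape(1,-1),cv2.INTER_LINEAR)[0]
for n,uv,z in(("top",(280.3,212.1),.025),("top",(262.7,207.7),.0215),("scene",((277.5)/16-.5+278,495.5/16-.5+236),.0215),("scene",(480.5/16-.5+278,290.5/16-.5+236),.025)):
    p=ray(n,uv,z)-S; print(n,"dock x,y",(p@dx).round(4),(p@dy).round(4))
xs=np.arange(-.145,-.090,.002)
print("x   ",(xs*1000).round().astype(int))
for img,c,y in(("top0","top",.053),("top0","top",.056),("t2r","top",.053),("t2r","top",.056),("scene0","scene",.056),("s3r","scene",.056),("s5r","scene",.056)):
    print(img,y,prof(f"pics/{img}.png",c,y,.022,xs).mean(1).round().astype(int))
xs=np.arange(-.085,-.045,.002); print("x   ",(xs*1000).round().astype(int))
for img,c,y in(("top0","top",.038),("top0","top",.041),("top0","top",.044),("t2r","top",.041),("s3r","scene",.041),("s3r","scene",.044)):
    print(img,y,prof(f"pics/{img}.png",c,y,.0215,xs).mean(1).round().astype(int))
b=cv2.imread("pics/s5r.png"); t=cv2.imread("pics/top0.png"); s3=cv2.imread("pics/s3r.png")
def Z(im,c,x0,y0,w,h,s,pts):
    o=cv2.resize(im[y0:y0+h,x0:x0+w],None,fx=s,fy=s,interpolation=cv2.INTER_CUBIC)
    for (x,y1,y2,z,col) in pts:
        q=[tuple(((proj(c,W(x,y,z))-[x0,y0]+.5)*s-.5).astype(int).tolist()) for y in(y1,y2)]; cv2.line(o,*q,col,1)
    return o
r=(0,0,255);bl=(255,0,0)
A=Z(b,"scene",293,243,25,18,16,[(x/1000,.038,.064,.0215,r if x==-116 else bl) for x in(-122,-119,-116,-113,-110)])
B=Z(s3,"scene",287,246,25,18,16,[(-.069,.034,.06,.0215,r)])
C=Z(t,"top",253,198,40,18,20,[(x/1000,.036,.062,.0215,r) for x in(-.069*1000,-.116*1000)])
cv2.imwrite("pics/p6.png",np.vstack([cv2.resize(np.hstack([A,B]),(800,288)),C[:311]]))
```

```text
top dock x,y -0.119 0.0459
top dock x,y -0.0679 0.0366
scene dock x,y -0.0685 0.0417
scene dock x,y -0.1151 0.0493
x    [-145 -143 -141 -139 -137 -135 -133 -131 -129 -127 -125 -123 -121 -119
 -117 -115 -113 -111 -109 -107 -105 -103 -101  -99  -97  -95  -93  -91]
top0 0.053 [ 88  93 101 102 105 109 113 118 118 114  97  83  74  75  79  85  91  99
 104 107 108 110 113 113 114 113 113 114]
top0 0.056 [81 79 77 76 78 80 84 88 89 89 85 81 79 80 82 82 83 84 86 89 92 93 95 96
 94 91 87 85]
t2r 0.053 [59 62 66 66 68 70 73 75 75 73 64 56 51 51 53 57 60 65 68 69 70 71 72 72
 70 68 66 64]
t2r 0.056 [54 53 52 51 52 53 56 57 58 59 56 54 52 53 54 55 55 57 58 59 60 60 60 58
 56 54 52 51]
scene0 0.056 [ 96  91  92 102 120 141 147 151 151 152 151 137 122 102  88  81  76  78
  91 113 134 149 151 148 150 152 152 151]
s3r 0.056 [ 57  56  61  77 104 134 146 155 154 153 151 137 121 102  89  85  84  87
  99 120 141 156 160 157 158 160 162 161]
s5r 0.056 [ 94  92  96 108 127 147 155 160 159 160 158 144 129 108  93  86  82  84
  96 118 140 156 159 156 157 159 161 160]
x    [-85 -83 -81 -79 -77 -75 -73 -71 -69 -67 -65 -63 -61 -59 -57 -55 -53 -51
 -49 -47 -45]
top0 0.038 [ 86  87  89  91  92  88  84  82  84  90  91  89 100 124 151 162 162 159
 153 140 122]
top0 0.041 [101 103 104 108 110 109 104 102 100 106 110 115 123 142 160 169 167 163
 159 148 126]
top0 0.044 [142 141 137 142 144 145 141 139 140 139 147 154 159 165 171 174 173 171
 168 158 130]
t2r 0.041 [ 62  64  65  67  67  67  65  64  63  64  66  70  77  99 124 148 154 153
 149 134 106]
s3r 0.041 [102 104 105 105 105 105 105 106 107 104  96  86  82  81  79  93 114 138
 155 160 160]
s3r 0.044 [116 118 118 114 116 113 115 113 110 107  99 102 101 102  97 104 120 147
 166 177 179]
```

View pics/p6.png

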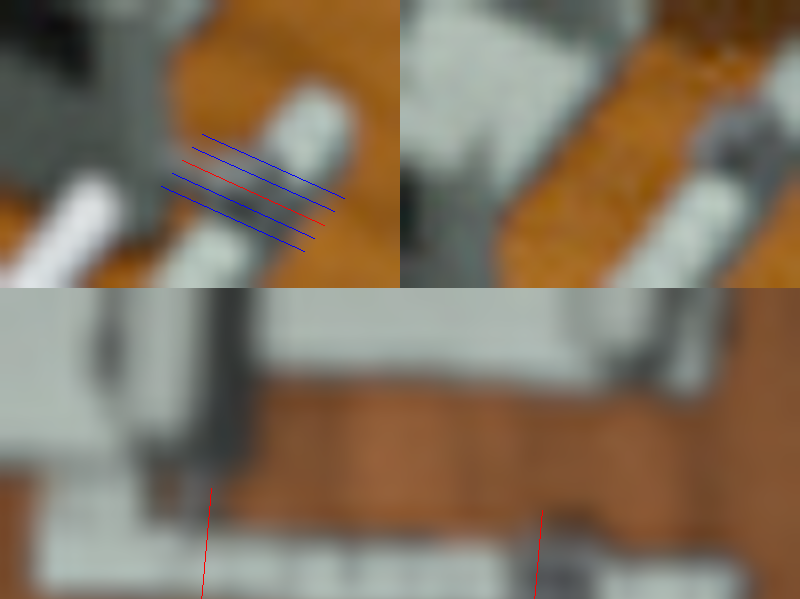

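Top view puts the index at x≈−119, scene view at about −114, if the rail top is at 22 mm. The rail is probably lower, so I'll triangulate its height and redo both estimates.

Run:
```python
from h import *
yaw=1.515; dx=np.array([np.cos(yaw),np.sin(yaw),0]); dy=np.array([-np.sin(yaw),np.cos(yaw),0]); S=np.array([.5568,.0974,0])
W=lambda x,y,z:S+dx*x+dy*y+np.array([0,0,z])
M=[]
for n in("top","scene"):
    K,r,t=cam(n); M.append(K@np.c_[r,t]); o=-r.T@t-S; print(n,"cam dock xyz",o@dx,o@dy,o[2])
c=lambda x,y:((x+.5)/8-.5+200,(y+.5)/8-.5+170)
e=lambda x,y:((x+.5)/8-.5+225,(y+.5)/8-.5+228)
for nm,a,b in(("pin+",c(197,178),e(227,505)),("pin-",c(439,194),e(400,300)),("tab top mid",c(678,200),e(553,62)),("rail corner",c(437,345),e(545,405)),("rail end",c(722,345),e(708,172)),("index",c(646,340),e(668,208)),("pointer",c(504,305),e(553,312))):
    X=cv2.triangulatePoints(M[0],M[1],np.array(a,float).reshape(2,1),np.array(b,float).reshape(2,1)).ravel(); X=X[:3]/X[3]; d=X-S
    e1=[np.round(proj(n,X)-u,2) for n,u in(("top",a),("scene",b))]
    print(nm,"dock",(d@dx).round(4),(d@dy).round(4),"z",X[2].round(4),"resid",*e1)
# where do scene and top apparent index centres (on z=.022) go for other heights
for z in(.010,.014,.018,.022,.026): 
    out=[]
    for n,x in(("top",-.119),("scene",-.114)):
        p=ray(n,proj(n,W(x,.052,.022)),z)-S; out+=[(p@dx).round(4),(p@dy).round(4)]
    print(z,out)
```

```text
top cam dock xyz -0.2367372950908421 0.12956957522091508 1.1043232481423118
scene cam dock xyz 0.4033127272399305 0.39938722121973835 0.7936813425206531
pin+ dock 0.0423 0.0004 z 0.032 resid [0.07 0.15] [-0.19 -0.03]
pin- dock -0.0428 0.0001 z 0.0296 resid [0.08 0.18] [-0.22 -0.03]
tab top mid dock -0.1295 -0.0003 z 0.052 resid [0.14 0.33] [-0.37 -0.05]
rail corner dock -0.0432 0.0514 z 0.0109 resid [-0.02 -0.06] [0.07 0.01]
rail end dock -0.145 0.0456 z 0.0094 resid [0.15 0.39] [-0.43 -0.05]
index dock -0.1191 0.0467 z 0.0198 resid [0.18 0.46] [-0.53 -0.07]
pointer dock -0.0677 0.0374 z 0.0195 resid [0.15 0.38] [-0.44 -0.06]
0.01 [np.float64(-0.1177), np.float64(0.0511), np.float64(-0.122), np.float64(0.0466)]
0.014 [np.float64(-0.1181), np.float64(0.0514), np.float64(-0.1194), np.float64(0.0484)]
0.018 [np.float64(-0.1186), np.float64(0.0517), np.float64(-0.1167), np.float64(0.0502)]
0.022 [np.float64(-0.119), np.float64(0.052), np.float64(-0.114), np.float64(0.052)]
0.026 [np.float64(-0.1194), np.float64(0.0523), np.float64(-0.1113), np.float64(0.0538)]
```

Triangulated, the rail top is at about 10 mm and the index at about 20 mm. The required pull is about 50.7 mm and I have 47.5 mm, so I'll pull 3 mm more.

Emit:
{"op": "send_rows", "data": {
  "xyz": [
    [0,-1,0],
    [0,-2,0],
    [0,-3,0],
    [0,-3,0],
    [0,-3,0],
    [0,-3,0],
    [0,-3,0],
    [0,-3,0],
    [0,-3,0],
    [0,-3,0]
  ],
  "dr": [
    [0,0,0],
    [0,0,0],
    [0,0,0],
    [0,0,0],
    [0,0,0],
    [0,0,0],
    [0,0,0],
    [0,0,0],
    [0,0,0],
    [0,0,0]
  ]
}}

```text
time: 17.52
position: [0.547, -0.0806, 0.0406]
tool_rot: [0.086, 3.14, 0.003]
ft_force: [0.4, 7.5, 0.5]
grip_width: 0.133
grip_force: 40.0
```

Run:
```python
from h import *
yaw=1.515; dx=np.array([np.cos(yaw),np.sin(yaw),0]); dy=np.array([-np.sin(yaw),np.cos(yaw),0]); S=np.array([.5568,.0974,0])
W=lambda x,y,z:S+dx*x+dy*y+np.array([0,0,z])
s=get_state();print(s["time"],s["position"],s["ft_force"],s["grip_width"]*87)
b=np.mean([get_image("scene").astype(float) for _ in range(8)],0)[:,:,::-1].astype(np.uint8);cv2.imwrite("pics/s7r.png",b)
def strip(img,y,z,xs):
    g=cv2.imread(img).astype(np.float32); uv=np.array([proj("scene",W(x,y,z)) for x in xs],np.float32)
    return cv2.remap(g,uv[:,0].reshape(1,-1),uv[:,1].reshape(1,-1),cv2.INTER_CUBIC)[0].round().astype(int)
# red-minus-blue shows wood (large) vs grey pointer/index (small)
for img,xs in(("s3r",np.arange(-.080,-.058,.001)),("s7r",np.arange(-.132,-.106,.001))):
    print(img,(xs*1000).round().astype(int))
    for y in(.038,.040,.042,.044,.046,.048,.050): 
        q=strip(f"pics/{img}.png",y,.0215,xs); print(y,q[:,2]-q[:,0])
```

```text
17.5167 [ 0.54699066 -0.0806017   0.0406233 ] [0.42075672 7.46594003 0.53903277] 11.574106079230331
s3r [-80 -79 -78 -77 -76 -75 -74 -73 -72 -71 -70 -69 -68 -67 -66 -65 -64 -63
 -62 -61 -60 -59]
0.038 [133 133 135 141 145 139 124 107  84  54  25   5  -6 -13 -14 -12  -7  -4
  -2  -1  -4  -6]
0.04 [133 135 137 138 138 135 129 114  84  56  31  10  -5 -11  -9  -1   6  12
  19  24  23  19]
0.042 [139 140 140 141 140 136 125 112  99  78  51  27  14  11  17  25  35  51
  63  69  72  71]
0.044 [115 123 123 120 118 114 110 105  95  82  69  55  40  34  39  51  65  76
  89  96  99  97]
0.046 [61 63 64 66 63 61 60 57 50 46 42 35 30 27 29 35 44 55 62 65 64 60]
0.048 [11 13 17 21 18 16 13 10 11 10  6  0  0  0  0  4 12 19 19 19 15 15]
0.05 [-8 -5 -3 -3 -3 -3 -3 -4 -4 -5 -5 -4 -5 -9 -8 -4 -2 -1 -1 -1 -2 -3]
s7r [-132 -131 -130 -129 -128 -127 -126 -125 -124 -123 -122 -121 -120 -119
 -118 -117 -116 -115 -114 -113 -112 -111 -110 -109 -108 -107 -106]
0.038 [125 127 126 126 126 125 118 105  89  73  51  26  13   4  -3  -8  -9  -8
  -4  -3  -2  -1   0  -1  -2  -4  -6]
0.04 [130 131 132 131 130 125 117 109  94  75  51  32  17   3  -5  -9  -9  -5
  -1   6  14  19  22  20  18  15  11]
0.042 [130 127 127 129 129 122 114 103  88  68  51  35  15   1  -4  -6  -8  -8
  -3   8  21  33  46  55  58  52  43]
0.044 [ 94  93  95  94  91  92  90  81  71  57  44  24  11   3  -3  -8 -10  -9
  -6  -2   6  17  34  52  64  69  64]
0.046 [ 45  44  41  37  38  41  40  38  37  32  21  12   5  -1  -8  -9  -9 -10
 -10  -7  -3   3   9  18  29  33  34]
0.048 [ 8  5  1  3  6  3  3  3  5  4  1 -1 -5 -8 -9 -8 -9 -9 -8 -8 -7 -6 -3  2
  4  4  2]
0.05 [ -8  -8  -7  -7  -9 -10  -7  -6  -7  -7  -6  -6  -8  -8  -8  -8  -8  -7
  -7  -6  -4  -3  -3  -4  -4  -3  -3]
```

Run:
```python
from h import *
yaw=1.515; dx=np.array([np.cos(yaw),np.sin(yaw),0]); dy=np.array([-np.sin(yaw),np.cos(yaw),0]); S=np.array([.5568,.0974,0])
W=lambda x,y,z:S+dx*x+dy*y+np.array([0,0,z])
def strip(c,img,y,z,xs):
    g=cv2.imread(img).astype(np.float32); uv=np.array([proj(c,W(x,y,z)) for x in xs],np.float32)
    return cv2.remap(g,uv[:,0].reshape(1,-1),uv[:,1].reshape(1,-1),cv2.INTER_CUBIC)[0].round().astype(int)
xi=np.arange(-.132,-.104,.001); xp=np.arange(-.080,-.054,.001)
print((xi*1000).round().astype(int))
for c,img,ys in(("scene","s3r",(.042,.044,.046,.048)),("top","top0",(.040,.042,.044,.046,.048,.050))):
    for y in ys: q=strip(c,f"pics/{img}.png",y,.020,xi); print(img,y,"rb",q[:,2]-q[:,0],"\n    g",q[:,1])
print((xp*1000).round().astype(int))
for y in(.035,.037,.039,.041): q=strip("top","pics/top0.png",y,.0215,xp); print(y,"rb",q[:,2]-q[:,0],"\n    g",q[:,1])
```

```text
[-132 -131 -130 -129 -128 -127 -126 -125 -124 -123 -122 -121 -120 -119
 -118 -117 -116 -115 -114 -113 -112 -111 -110 -109 -108 -107 -106 -105
 -104]
s3r 0.042 rb [103 110 117 121 123 114  99  80  70  64  52  38  34  39  42  41  38  38
  43  50  59  71  86 107 121 125 125 125 125] 
    g [ 77  82  86  88  86  86  90  95  97  97  99 103 107 110 112 112 113 114
 113 109 105 101  98  94  93  93  92  90  89]
s3r 0.044 rb [65 71 78 84 82 78 71 61 53 38 23 15  9  1  0  2  3  3  4  7 14 27 44 61
 71 75 80 79 73] 
    g [ 98 100 102 101  99  96  94  93  95 100 106 111 114 117 119 119 118 118
 117 115 112 109 104 101 104 107 106 106 108]
s3r 0.046 rb [ 15  21  25  28  29  29  29  26  20  11   7   0  -9 -12  -9  -6  -7  -7
  -8  -6  -1   3   9  14  21  26  24  20  20] 
    g [133 135 136 133 127 119 110 104 103 106 111 115 117 115 112 109 105 103
 104 106 108 107 108 116 126 133 142 147 146]
s3r 0.048 rb [ -7  -8  -6  -3   0   0   0  -1  -2  -3  -5  -8 -10  -9  -8  -7  -5  -4
  -4  -7  -9  -7  -3   1   0  -2  -4  -4  -3] 
    g [166 169 168 164 155 144 132 121 115 112 112 112 112 111 105  97  8
[... 1652 characters left out ...]
79  77  74  70  69  69  72  77  82  86  88  85  79  75
  76  80  92 110 128 145 151 152]
0.037 rb [79 80 80 79 80 78 73 67 58 44 30 17  7  4  5 12 19 24 21 14  6  2 -1 -5
 -6 -5] 
    g [ 84  85  86  85  84  81  78  74  73  73  75  80  85  90  93  88  80  77
  78  85 101 121 143 160 166 166]
0.039 rb [71 73 73 73 74 72 65 58 47 34 25 13  6  3  4  8 16 19 16  9  5  0 -3 -5
 -5 -5] 
    g [ 84  86  88  88  86  83  80  77  75  74  74  78  84  91  95  92  87  87
  89  96 113 133 155 171 176 177]
0.041 rb [38 39 40 40 39 38 34 31 24 17 12  6  1  0  0  3  5  6  4  2 -1 -2 -4 -5
 -5 -5] 
    g [ 98 101 103 105 105 104 101  98  96  95  94  96  98 103 108 110 110 114
 114 118 131 146 162 173 176 177]
```

Both views now put the needed pull at about 50 to 51 mm, and the jaw is at 50.4 mm. I'll hand in while holding the tab.

```bash
python3 -c "
from bench import *
s=get_state();print(s['time'],s['position'],s['grip_force']);print(close_job())"
```

```text
17.9167 [ 0.54697266 -0.08061009  0.04060741] 40.005958755500615
the job is handed in; nothing more can be done
None
```

The job is handed in: the plate lies flush on both pins and is released, and the arm holds the jaw's pull tab about 50.4 mm out, within about 1 mm of opposite the index tab by my camera measurements; the hand-in returned no verdict.

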